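# Fold out the crank and close the sphere gap

## Task

The crank on top of the sphere-gap drive has its black grip folded down: swing the grip all the way up to its upright working position, then turn the crank clockwise by the grip so that the sphere on the rod runs out and meets the sphere on the earthing stand. Feel for the touch and stop with a light but definite pressure between the spheres: do not push the stand along, drive the rod with the crank only, and leave the grip up, the spheres pressed together, everything let go and the other things where they are.

Things in the scene. Friction and masses are not known exactly. Their poses are not given: they have to be found in the camera images.
- machine: The sphere-gap drive, bolted down: black base plate 150 x 130 x 14 mm and grey gear housing 110 x 110 mm, 135 mm high. Origin: centre of the underside; z up. Its y axis is the direction in which the rod runs out.
- crank_axis (a point): Point on the vertical turning axis of the crank, fixed to the drive, 176.5 mm above the bench (the height of the grip's hinge). Axes are the drive's.
- grip_hinge (a point): Centre of the grip's hinge pin, at the outer end of the crank arm, 60 mm from the crank axis, 176.5 mm above the bench. The arm is a flat steel bar 14 mm wide whose top lies 12.5 mm below this point; two thin lugs 22 mm wide overall hold the pin. Axes turn with the crank: x points from the hinge to the crank axis, y along the hinge pin (level), z up.
- grip_end (a point): Centre of the free end of the folding grip, 85 mm from the hinge pin; x points along the grip from hinge to free end. The grip is a black round sleeve, 20 mm in diameter, covering the part from 13 to 85 mm from the pin, and spins freely on its spindle. Folded, it lies level along the arm and passes over the crank axis; its underside is then 2.5 mm above the arm. The housing's top is 41 mm below its centre line.
- handle (a joint): Angle of the folding grip (rad): 0 folded flat on the arm, 1.57 upright against its stop, which is the working position. Stiff hinge, about 0.14 N m: it stays where it is left (some 2 N at the free end).
- crank (a joint): Angle of the crank (rad), growing clockwise seen from above; 0 when the arm points along the drive's -x, stops at 0 and 4.1. Each radian runs the rod out by 30 mm. Stiff, about 0.3 N m: some 5 N at the grip turns it, and it stays where it is left. Each newton between the spheres adds about 0.5 N at the grip. With the crank let go the pressure stays.
- rod: The drive's sliding steel rod, 12 mm thick, with a steel sphere of 50 mm diameter on its end, 110 mm above the bench. Origin: centre of the sphere. It slides along the drive's y axis. The robot must not touch it.
- stand: Earthing stand, loose, 4.5 kg: dark round base 160 mm in diameter, short brass stem, steel sphere of 60 mm diameter. Origin: centre of the underside.
- stand_ball (a point): Centre of the stand's sphere, 110 mm above the bench, nearly in line with the rod. The spheres touch when this point is 55 mm from rod. They are hard: a pressure of about 8 N is right, over 18 N damages them, and half a millimetre of overdrive is already too much.
- bottle: Bystander: green bottle with a yellow band, 60 mm wide, 150 mm high, origin at its underside.
- puck: Bystander: dark steel disc weight, 64 mm wide, 22 mm high, origin at its underside.
- beaker: Bystander: aluminium cup, 70 mm wide, 80 mm high, origin at its underside.
There are look-alikes about, which are no part of the job. Leave any red or turquoise look-alike of the stand alone.

How it is judged:
By the outcome, as a careful person would: the job done as asked, in the order asked, and still so for the second after the job is handed in, with the robot touching nothing.
It also fails if it takes over 67 s, if anything falls off the work surface, if the arm or the gripper's body presses on something with over 40 N, if the wrist force passes 120 N, or if a joint passes its speed limit or range.

## Robot

A 6-joint arm with a two-finger parallel gripper is mounted at the origin on the work surface. World frame = base frame: x ahead of the robot, y to its left, z up, the work surface at z = 0. Lengths are in m, angles in degrees, forces in N, time in s.
With the tool pointing down it reaches from about 0.35 to 0.875 m from the base axis. Payload 4.2 kg.
Tool frame: the origin (TCP) lies on the centre line of the jaws, within the pads' length; the fingertips stand 25 mm ahead of it and the grasp point (between the pads) lies 6 mm ahead of it; z points along the fingers, y is the line along which they close (so a half turn about z gives the same grasp; the last joint's range is limited). The gripper opens to 87 mm and grips with 3 to 60 N. Pads are 19 mm wide; open, the fingers measure 117 mm over their backs; the gripper's body (75 mm by 190 mm) begins 51 mm behind the grasp point.
Start: joints at [-59.095, 22.042, 0.453, 0, -68.411, -14.817], TCP at [0.173, -0.6, 0.248] pointing down, gripper open.
Joint ranges: [-179.83, 179.83], [-69.29, 118.12], [-61.27, 80.66], [-181.25, 117.63], [-171.15, -9.14], [-177.46, 177.46]. Speed limits (degrees/s): [159.86, 159.86, 180, 180, 180, 180].

## Interface

Orientations are given as a 3x3 rotation matrix whose columns are the frame's x, y, z axes.
In Python, from station import r gives the robot as it stands.
- The arm moves only by the tool move_arm, never from a script. Its argument "series" is a list of rows, each an object with "grip": the opening, from 0 (shut) to 1 (fully open); "xyz": the shift along the tool's x, y, z in mm, a list of three; "angular": the turn, a rotation vector about the tool's x, y, z in rad, a list of three. A call has 1 to 10 rows; each row is the pose to reach, as a shift and turn from the pose commanded when the call began, along the tool's axes at that moment; what a row does not reach only later rows make up. A row lasts 1/10 s, in which the tool goes at most 50 mm and 8.59 degrees, less where a joint would pass 70% of its speed; a pose out of reach is approached as far as the arm can. A call with a gripper value outside its range is refused whole. The fingers move at their own pace and stop on an object; the grip force is fixed at half the most. Time passes only in rows, so rows that repeat a pose let the fingers close. It gives the time, the measured TCP pose, the force, the opening and the grip force at its end, in the units of the state.
- r.sense(): the state, without advancing time (a new reading comes with each control period).
- r.capture(name): name is "side" or "top"; returns a dict with "img" (480x640x3 uint8, red, green, blue), "camera_matrix" (3x3 intrinsics, pixels), "k1" (the pictures are not rectified: a ray, as slopes to the right and down, at radius r is drawn at 1 + k1 r^2 times it, then the intrinsics apply), "rvec" (rotation vector, rad) and "tvec" (3), from world to camera coordinates, as OpenCV has them. Camera axes: x right, y down, z forward; pixel columns grow to the right and rows downward; lengths in m; the calibration is good to about 2 mm. A picture is of the moment at which its call begins. There is no depth.
- r.finish_job(): hands the job in; it is judged then, once.
The state is a dict: "time_s": time; "joints": joint angles; "joint_velocities": joint speeds; "effort": joint torques, N m; "tcp_pos": TCP position; "ee_rot": TCP orientation; "wrist_force": force on the tool from outside, world axes, zero at the start; "moment": the same for the moment, N m; "gripper_width": opening from 0.0 (shut) to 1.0 (fully open); "gripper_force": force on a finger pad.
Only numpy, scipy, OpenCV 4.12 (cv2) and the standard library are available. Lean on these libraries where they do the work, as an engineer would, in place of code of your own. Each camera call takes 0.05 s, during which the arm holds its last target. There are 200 camera calls.

## Working session

There is one attempt and no reset: what is moved stays moved. The work goes in short steps, Python scripts to look and compute and a tool call to move; the robot and the scene stay as the last step left them, time stands still between calls to the robot, and variables do not carry over. Pictures are saved under pics/ and viewed, at most 10 in all, crops included, and the job is handed in when it is done.

Besides the shell and the picture viewer there is one more tool, called after "Request:" by a JSON object that holds its "name" and its "arguments". move_arm: Moves the arm, as the interface text tells. Its arguments: {"type":"object","properties":{"series":{"type":"array"}},"required":["series"]}

```bash
mkdir -p pics; ls
cat > h.py <<'E'
import numpy as np, cv2
from station import r
def cap(n,save=None):
    c=r.capture(n)
    if save: cv2.imwrite('pics/'+save,cv2.cvtColor(c['img'],cv2.COLOR_RGB2BGR))
    return c
def ray(c,u,v):
    K=np.array(c['camera_matrix']);x=(u-K[0,2])/K[0,0];y=(v-K[1,2])/K[1,1]
    rd=np.hypot(x,y);s=rd
    for _ in range(30): s=rd/(1+c['k1']*s*s)
    f=s/rd if rd>0 else 1
    R=cv2.Rodrigues(np.array(c['rvec'],float))[0]
    d=R.T@np.array([x*f,y*f,1]);o=-R.T@np.array(c['tvec'],float).ravel()
    return o,d/np.linalg.norm(d)
def onz(c,u,v,z):
    o,d=ray(c,u,v);return o+d*(z-o[2])/d[2]
def two(c1,p1,c2,p2):
    o1,d1=ray(c1,*p1);o2,d2=ray(c2,*p2)
    t=np.linalg.lstsq(np.c_[d1,-d2],o2-o1,rcond=None)[0]
    a=o1+d1*t[0];b=o2+d2*t[1];return (a+b)/2,np.linalg.norm(a-b)
def proj(c,p):
    R=cv2.Rodrigues(np.array(c['rvec'],float))[0];q=R@np.array(p)+np.array(c['tvec'],float).ravel()
    x,y=q[:2]/q[2];f=1+c['k1']*(x*x+y*y);K=np.array(c['camera_matrix'])
    return K[0,0]*x*f+K[0,2],K[1,1]*y*f+K[1,2]
E
python3 - <<'E'
from h import *
for n in('top','side'):
    c=cap(n,n+'0.png');print(n,ray(c,320,240),c['k1'],c['camera_matrix'][0][0])
s=r.sense();print(s['tcp_pos'],s['ee_rot'],s['time_s'],s['wrist_force'])
E
```

```text
pics
top (array([0.34545058, 0.02203111, 0.93736406]), array([ 0.15305687, -0.00594317, -0.98819951])) 0.01103309491564626 438.12193070729893
side (array([0.28891318, 0.78325387, 0.71803755]), array([ 0.18296296, -0.78446221, -0.5925737 ])) -0.05040828659761315 458.01222752960626
[ 0.17309602 -0.60003834  0.2465865 ] [[-9.60878090e-01 -2.76970952e-01 -6.22777072e-04]
 [-2.76971638e-01  9.60876326e-01  1.84316610e-03]
 [ 8.79082763e-05  1.94354950e-03 -9.99998107e-01]] 0.1 [ 0.50848677 -0.6250633   0.24709059]
```

View pics/top0.png

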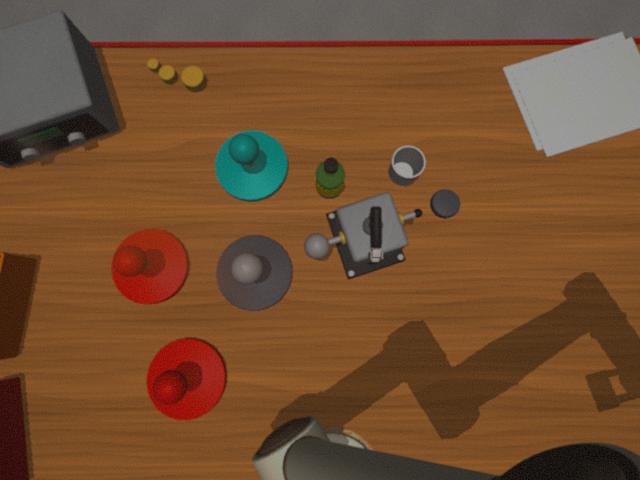

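View pics/side0.png

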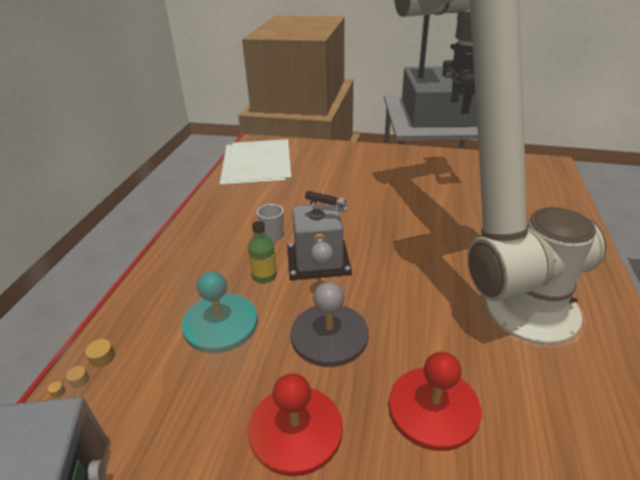

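Candidates for the stand, in the top view: grey (248,268), turquoise (243,150), red (130,262) and red (170,387). The grey one fits the description and lies in line with the rod. There is only one drive, at (372,232): grip hinge near (376,255), free end near (376,208), rod sphere at (317,246). I'll check the choice in a close crop.

Run:
```python
from h import *
t=cap('top');s=cap('side')
a=cv2.resize(t['img'][165:305,205:445],None,fx=3.3,fy=3.3,interpolation=cv2.INTER_CUBIC)
cv2.imwrite('pics/crop1.png',a[...,::-1])
def show(n,c,box,f):
    u0,v0,u1,v1=box;im=c['img'][v0:v1,u0:u1]
    m=f(im.astype(int)).astype(np.uint8)
    k,l,st,ce=cv2.connectedComponentsWithStats(m)
    for i in range(1,k):
        if st[i,4]>60: print(n,ce[i]+[u0,v0],st[i]+[u0,v0,0,0,0], cv2.minAreaRect(np.argwhere(l==i)[:,::-1].astype(np.float32)+np.float32([u0,v0])))
dark=lambda i:(i.max(2)<45)
show('dark top',t,(330,190,420,290),dark)
show('dark side',s,(285,180,360,215),lambda i:i.max(2)<60)
grey=lambda i:(i.max(2)-i.min(2)<22)&(i.min(2)>85)
show('grey top',t,(215,225,332,300),grey)
show('grey side',s,(300,230,360,320),grey)
```

```text
dark top [375.05329154 227.49216301] [369 207  12  40 319] ((374.5, 226.5), (39.0, 11.0), 90.0)
grey top [316.27507163 245.3495702 ] [306 235  21  22 349] ((316.0, 245.5), (21.0, 20.0), 90.0)
grey top [245.        267.8600823] [233 255  26  26 486] ((245.1153564453125, 267.92303466796875), (24.406808853149414, 24.684158325195312), 56.3099365234375)
grey side [315.61904762 230.97142857] [300 230  41   4 105] ((320.0, 231.5), (3.0, 40.0), 90.0)
grey side [321.56695157 250.44729345] [311 239  22  22 351] ((321.70587158203125, 250.67645263671875), (20.82532501220703, 20.06606674194336), 40.601295471191406)
grey side [328.38602329 295.49584027] [314 283  30  26 601] ((328.5000305175781, 295.5000305175781), (26.870054244995117, 26.870058059692383), 45.0)
```

View pics/crop1.png

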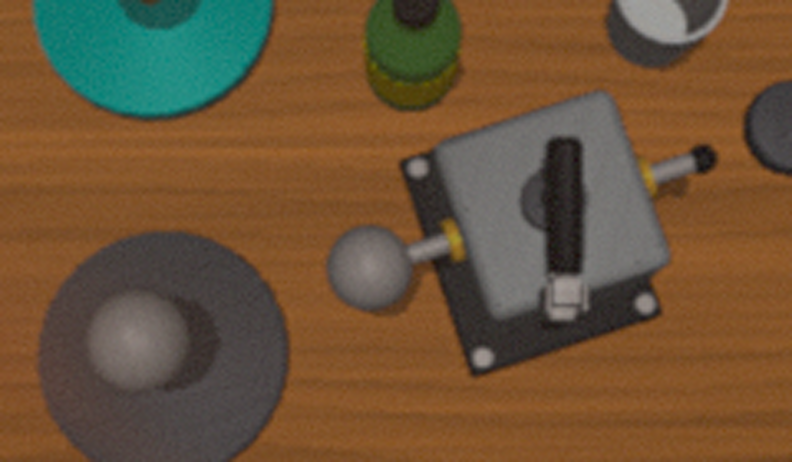

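The crop shows the folded black grip from (376,207) to its hinge lugs at about (376.5,254), the housing top corners, the rod sphere at (316.5,245.5) and the grey stand sphere at (246,268), so the choice holds. Next I'll work out positions.

Run:
```python
from h import *
t=cap('top');s=cap('side')
f=lambda x,y:(205+x/3.3,165+y/3.3)
P=[onz(t,*f(*q),.135) for q in [(437,147),(605,93),(668,262),(498,318)]]
C=np.mean(P,0);print('housing',C,[round(np.linalg.norm(P[i]-P[i-1]),4) for i in range(4)])
yv=(P[0]-P[1]+P[3]-P[2])[:2];yaw=np.degrees(np.arctan2(-yv[0],yv[1]));print('yaw',yaw)
H=onz(t,*f(566,291),.1765);E=onz(t,*f(564,139),.1765);print('hinge',H,'end',E,np.linalg.norm(H-E),'axis dist',np.linalg.norm((H-C)[:2]))
d=(H-C)[:2];ang=np.degrees(np.arctan2(d[1],d[0]));print('arm dir',ang,'crank',(180+yaw-ang)%360)
g=(E-H)[:2];print('grip dir',np.degrees(np.arctan2(g[1],g[0])))
R=onz(t,316.4,245.5,.11);S=onz(t,246,268,.11);print('rod',R,'ball',S,np.linalg.norm(R-S))
R2,e=two(t,(316.4,245.5),s,(321.6,250.5));S2,e2=two(t,(246,268),s,(328.5,295.5));print(R2,e,S2,e2,np.linalg.norm(R2-S2))
print('bottle',onz(t,330,172,.12),'beaker',onz(t,408,160,.08))
print(proj(s,H),proj(s,E))
```

```text
housing [ 0.49387596 -0.08028627  0.135     ] [np.float64(0.103), np.float64(0.1013), np.float64(0.1029), np.float64(0.1008)]
yaw 17.821016731322857
hinge [ 0.43932921 -0.08118395  0.1765    ] end [ 0.52183495 -0.08244851  0.1765    ] 0.08251543159710871 axis dist 0.05455413909415513
arm dir -179.0571628026447 crank 16.878179533967568
grip dir -0.8781014455051146
rod [0.4630295  0.02399801 0.11      ] ball [0.42097312 0.15730153 0.11      ] 0.1397804288852934
[0.46263162 0.0240479  0.11685481] 0.0011486891066962263 [0.42123688 0.15663643 0.11458558] 0.001366966121341232 0.1389186546219833
bottle [ 0.60520167 -0.00323486  0.12      ] beaker [ 0.64224789 -0.16390134  0.08      ]
(np.float64(341.0521274258353), np.float64(202.28025087478122)) (np.float64(305.368399886192), np.float64(198.79083747427015))
```

Request:
{"name": "move_arm", "arguments": {"series": [{"grip": 1, "xyz": [-232, 203, 0], "angular": [0, 0, -1.43]}, {"grip": 1, "xyz": [-232, 203, 0], "angular": [0, 0, -1.43]}, {"grip": 1, "xyz": [-232, 203, 0], "angular": [0, 0, -1.43]}, {"grip": 1, "xyz": [-232, 203, 0], "angular": [0, 0, -1.43]}, {"grip": 1, "xyz": [-232, 203, 0], "angular": [0, 0, -1.43]}, {"grip": 1, "xyz": [-232, 203, 0], "angular": [0, 0, -1.43]}, {"grip": 1, "xyz": [-232, 203, 0], "angular": [0, 0, -1.43]}, {"grip": 1, "xyz": [-232, 203, 0], "angular": [0, 0, -1.43]}, {"grip": 1, "xyz": [-232, 203, 0], "angular": [0, 0, -1.43]}, {"grip": 1, "xyz": [-232, 203, 0], "angular": [0, 0, -1.43]}]}}

```text
time_s: 1.3
tcp_pos: [0.3401, -0.3408, 0.2477]
ee_rot: [[0.145, -0.989, 0.0], [-0.989, -0.145, -0.0], [0.0, -0.0, -1.0]]
wrist_force: [0.6, 0.8, -0.2]
gripper_width: 1.003
gripper_force: 0.0
```

```bash
cat >> h.py <<'E'
def goto(p,yaw=None):
    "print shift in tool mm and turn about tool z to reach world point p with tool x at yaw (deg)"
    s=r.sense();R=np.array(s['ee_rot']);d=R.T@(np.array(p)-s['tcp_pos'])*1000
    y=np.degrees(np.arctan2(R[1,0],R[0,0]))
    print('t',s['time_s'],'tcp',np.round(s['tcp_pos'],4),'yaw',round(y,1),'F',np.round(s['wrist_force'],1),'w',round(s['gripper_width'],3),'gf',round(s['gripper_force'],1))
    print('shift',np.round(d,1),'turn',None if yaw is None else round(-np.radians((yaw-y+180)%360-180),3),'j',np.round(s['joints'],0),'tilt',np.round(R[:,2],3))
E
python3 -c "
from h import *
goto([.507,-.0815,.245],-.9)"
```

```text
t 1.3 tcp [ 0.3401 -0.3408  0.2477] yaw -81.7 F [ 0.6  0.8 -0.2] w 1.003 gf 0.0
shift [-232.4 -202.7    2.7] turn -1.41 j [-26.   8. -19.  -0. -63.  34.] tilt [ 0. -0. -1.]
```

Request:
{"name": "move_arm", "arguments": {"series": [{"grip": 1, "xyz": [-232, -203, 3], "angular": [0, 0, -1.41]}, {"grip": 1, "xyz": [-232, -203, 3], "angular": [0, 0, -1.41]}, {"grip": 1, "xyz": [-232, -203, 3], "angular": [0, 0, -1.41]}, {"grip": 0.6, "xyz": [-232, -203, 3], "angular": [0, 0, -1.41]}, {"grip": 0.6, "xyz": [-232, -203, 3], "angular": [0, 0, -1.41]}, {"grip": 0.6, "xyz": [-232, -203, 3], "angular": [0, 0, -1.41]}, {"grip": 0.6, "xyz": [-232, -203, 3], "angular": [0, 0, -1.41]}, {"grip": 0.6, "xyz": [-232, -203, 3], "angular": [0, 0, -1.41]}, {"grip": 0.6, "xyz": [-232, -203, 3], "angular": [0, 0, -1.41]}, {"grip": 0.6, "xyz": [-232, -203, 3], "angular": [0, 0, -1.41]}]}}

```text
time_s: 2.3
tcp_pos: [0.5086, -0.0827, 0.2445]
ee_rot: [[1.0, -0.016, -0.0], [-0.016, -1.0, 0.0], [-0.0, -0.0, -1.0]]
wrist_force: [-0.3, 1.3, -0.3]
gripper_width: 0.607
gripper_force: 0.0
```

```bash
python3 -c "
from h import *
goto([.507,-.0815,.1885],-.9)
c=cap('side')
t=cap('top')
a=cv2.resize(c['img'][120:270,240:410],None,fx=3.5,fy=3.5,interpolation=3)
cv2.imwrite('pics/c2.png',a[...,::-1])
print(proj(c,[.437,-.0815,.1765]),proj(c,[.522,-.0825,.1765]))
"
```

```text
t 2.3 tcp [ 0.5086 -0.0827  0.2445] yaw -0.9 F [-0.3  1.3 -0.3] w 0.607 gf 0.0
shift [-1.6 -1.2 56. ] turn -0.0 j [  9.  11. -15.  -0. -64.  80.] tilt [-0.  0. -1.]
(np.float64(342.1020116749933), np.float64(202.2990332283786)) (np.float64(305.30312840585896), np.float64(198.77292414838968))
```

View pics/c2.png

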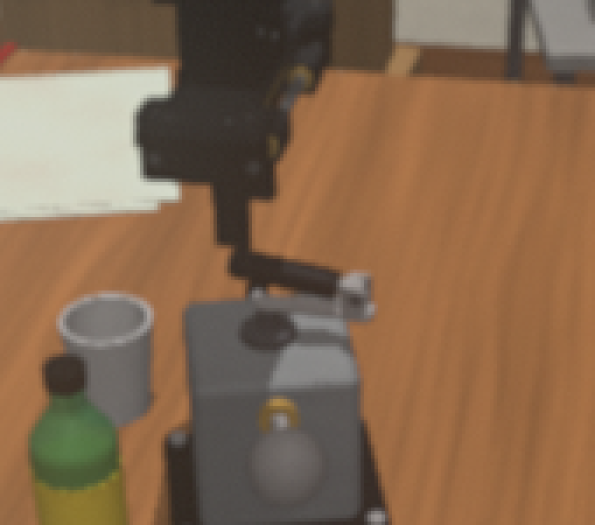

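In the side crop the jaws are above the free end at about (307,195). The hinge is near (341,204), and the grip looks slightly raised from the arm. I'll triangulate both points.

```bash
python3 -c "
from h import *
c=cap('side');t=cap('top')
print(two(t,(375.9,207.8),c,(306.8,195.4)));print(two(t,(376.5,253.2),c,(341.4,204)))
"
```

```text
(array([ 0.51797007, -0.0810242 ,  0.18671071]), np.float64(0.0005462083685040324))
(array([ 0.43927327, -0.08186773,  0.17165949]), np.float64(0.0012396475578418237))
```

Request:
{"name": "move_arm", "arguments": {"series": [{"grip": 0.6, "xyz": [-3.5, -1, 20], "angular": [0, 0, 0]}, {"grip": 0.6, "xyz": [-3.5, -1, 40], "angular": [0, 0, 0]}, {"grip": 0.6, "xyz": [-3.5, -1, 49], "angular": [0, 0, 0]}, {"grip": 0.6, "xyz": [-3.5, -1, 49], "angular": [0, 0, 0]}, {"grip": 0.3, "xyz": [-3.5, -1, 49], "angular": [0, 0, 0]}, {"grip": 0.3, "xyz": [-3.5, -1, 49], "angular": [0, 0, 0]}, {"grip": 0.3, "xyz": [-3.5, -1, 49], "angular": [0, 0, 0]}, {"grip": 0.3, "xyz": [-3.5, -1, 49], "angular": [0, 0, 0]}]}}

```text
time_s: 3.3
tcp_pos: [0.5053, -0.082, 0.1961]
ee_rot: [[1.0, -0.021, 0.001], [-0.021, -1.0, 0.0], [0.001, -0.0, -1.0]]
wrist_force: [0.0, -0.1, -0.4]
gripper_width: 0.347
gripper_force: 0.0
```

Request:
{"name": "move_arm", "arguments": {"series": [{"grip": 0.2, "xyz": [0, 0, 0], "angular": [0, 0, 0]}, {"grip": 0.2, "xyz": [0, 0, 0], "angular": [0, 0, 0]}, {"grip": 0.2, "xyz": [0, 0, 0], "angular": [0, 0, 0]}]}}

```text
time_s: 3.6
tcp_pos: [0.5054, -0.081, 0.1957]
ee_rot: [[1.0, -0.021, 0.001], [-0.021, -1.0, 0.002], [0.001, -0.002, -1.0]]
wrist_force: [0.2, 5.2, 0.2]
gripper_width: 0.22
gripper_force: 30.0
```

Request:
{"name": "move_arm", "arguments": {"series": [{"grip": 0.2, "xyz": [-0.6, -0.5, -3.5], "angular": [0, 0, 0]}, {"grip": 0.2, "xyz": [-1.4, -0.7, -6.9], "angular": [0, 0, 0]}, {"grip": 0.2, "xyz": [-3, -0.7, -12], "angular": [0, 0, 0]}, {"grip": 0.2, "xyz": [-4.7, -0.7, -16.8], "angular": [0, 0, 0]}, {"grip": 0.2, "xyz": [-4.7, -0.7, -16.8], "angular": [0, 0, 0]}]}}

```text
time_s: 4.1
tcp_pos: [0.5, -0.081, 0.2129]
ee_rot: [[1.0, -0.021, 0.0], [-0.021, -1.0, 0.001], [0.0, -0.001, -1.0]]
wrist_force: [0.1, 4.3, -2.3]
gripper_width: 0.22
gripper_force: 30.1
```

Request:
{"name": "move_arm", "arguments": {"series": [{"grip": 0.2, "xyz": [-2.3, -0.5, -4.7], "angular": [0, 0, 0]}, {"grip": 0.2, "xyz": [-4.8, -0.5, -9.3], "angular": [0, 0, 0]}, {"grip": 0.2, "xyz": [-7.7, -0.5, -13.7], "angular": [0, 0, 0]}, {"grip": 0.2, "xyz": [-10.9, -0.5, -17.8], "angular": [0, 0, 0]}, {"grip": 0.2, "xyz": [-14.4, -0.5, -21.6], "angular": [0, 0, 0]}, {"grip": 0.2, "xyz": [-18.2, -0.5, -25.2], "angular": [0, 0, 0]}, {"grip": 0.2, "xyz": [-22.3, -0.5, -28.5], "angular": [0, 0, 0]}, {"grip": 0.2, "xyz": [-26.6, -0.5, -31.5], "angular": [0, 0, 0]}, {"grip": 0.2, "xyz": [-26.6, -0.5, -31.5], "angular": [0, 0, 0]}]}}

```text
time_s: 5.0
tcp_pos: [0.4732, -0.0804, 0.2444]
ee_rot: [[1.0, -0.021, 0.0], [-0.021, -1.0, -0.0], [0.0, 0.0, -1.0]]
wrist_force: [0.6, 0.5, -3.1]
gripper_width: 0.219
gripper_force: 30.0
```

Request:
{"name": "move_arm", "arguments": {"series": [{"grip": 0.2, "xyz": [-4.5, 0, -2.7], "angular": [0, 0, 0]}, {"grip": 0.2, "xyz": [-9.2, 0, -5], "angular": [0, 0, 0]}, {"grip": 0.2, "xyz": [-14, 0, -7], "angular": [0, 0, 0]}, {"grip": 0.2, "xyz": [-19, 0, -8.6], "angular": [0, 0, 0]}, {"grip": 0.2, "xyz": [-24, 0, -9.8], "angular": [0, 0, 0]}, {"grip": 0.2, "xyz": [-29.3, 0, -10.6], "angular": [0, 0, 0]}, {"grip": 0.2, "xyz": [-33, 0, -11], "angular": [0, 0, 0]}, {"grip": 0.2, "xyz": [-33, 0, -11], "angular": [0, 0, 0]}]}}

```text
time_s: 5.8
tcp_pos: [0.4413, -0.0798, 0.2564]
ee_rot: [[1.0, -0.02, 0.004], [-0.02, -1.0, -0.001], [0.004, 0.001, -1.0]]
wrist_force: [4.1, -1.9, -0.1]
gripper_width: 0.223
gripper_force: 30.0
```

Nearly there. I'll push on gently until I feel the stop.

Request:
{"name": "move_arm", "arguments": {"series": [{"grip": 0.2, "xyz": [-2, 0, 0], "angular": [0, 0, 0]}, {"grip": 0.2, "xyz": [-2, 0, 0], "angular": [0, 0, 0]}]}}

```text
time_s: 6.0
tcp_pos: [0.4402, -0.0798, 0.2565]
ee_rot: [[1.0, -0.02, 0.005], [-0.02, -1.0, -0.001], [0.005, 0.001, -1.0]]
wrist_force: [4.3, -2.2, -0.2]
gripper_width: 0.222
gripper_force: 30.0
```

Request:
{"name": "move_arm", "arguments": {"series": [{"grip": 0.2, "xyz": [-2, 0, 0], "angular": [0, 0, 0]}, {"grip": 0.2, "xyz": [-2, 0, 0], "angular": [0, 0, 0]}]}}

```text
time_s: 6.2
tcp_pos: [0.4384, -0.0797, 0.2567]
ee_rot: [[1.0, -0.02, 0.005], [-0.02, -1.0, -0.001], [0.005, 0.001, -1.0]]
wrist_force: [5.3, -0.5, 0.5]
gripper_width: 0.22
gripper_force: 30.0
```

Request:
{"name": "move_arm", "arguments": {"series": [{"grip": 0.2, "xyz": [-2, 0, 0], "angular": [0, 0, 0]}, {"grip": 0.2, "xyz": [-2, 0, 0], "angular": [0, 0, 0]}]}}

```text
time_s: 6.4
tcp_pos: [0.4365, -0.0797, 0.2568]
ee_rot: [[1.0, -0.02, 0.005], [-0.02, -1.0, -0.001], [0.005, 0.001, -1.0]]
wrist_force: [5.0, -1.5, 0.2]
gripper_width: 0.222
gripper_force: 30.0
```

```bash
python3 -c "
from h import *
c=cap('side')
goto([.437,-.0815,.2245],0)
a=cv2.resize(c['img'][120:270,250:420],None,fx=3.5,fy=3.5,interpolation=3)
cv2.imwrite('pics/c3.png',a[...,::-1])
"
```

```text
t 6.45 tcp [ 0.4365 -0.0797  0.2568] yaw -1.2 F [ 5.4 -1.7  1.1] w 0.22 gf 30.0
shift [ 0.3  1.7 32.3] turn -0.02 j [ 11.   3. -23.   0. -63.  78.] tilt [ 0.005 -0.001 -1.   ]
```

View pics/c3.png

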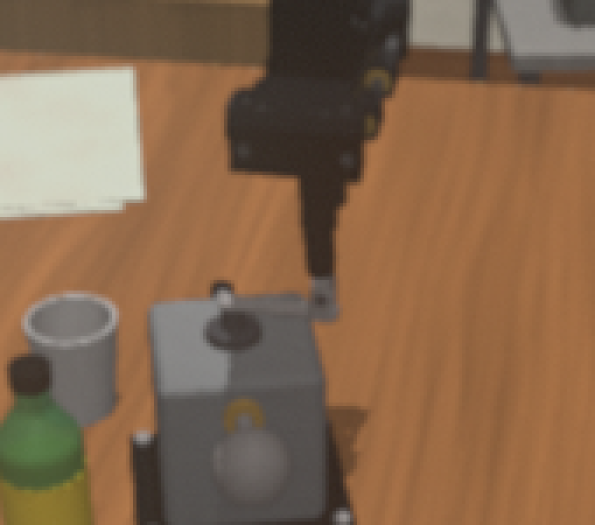

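The grip is close to upright above its hinge pin at (342,205), but there is no stop force yet. I'll continue pushing.

Request:
{"name": "move_arm", "arguments": {"series": [{"grip": 0.2, "xyz": [-2, 0, 0], "angular": [0, 0, 0]}, {"grip": 0.2, "xyz": [-2, 0, 0], "angular": [0, 0, 0]}]}}

```text
time_s: 6.65
tcp_pos: [0.4346, -0.0797, 0.2569]
ee_rot: [[1.0, -0.02, 0.006], [-0.02, -1.0, -0.001], [0.006, 0.001, -1.0]]
wrist_force: [5.5, -2.3, 0.2]
gripper_width: 0.222
gripper_force: 30.0
```

Request:
{"name": "move_arm", "arguments": {"series": [{"grip": 0.2, "xyz": [-2, 0, 0], "angular": [0, 0, 0]}, {"grip": 0.2, "xyz": [-2, 0, 0], "angular": [0, 0, 0]}]}}

```text
time_s: 6.85
tcp_pos: [0.4326, -0.0797, 0.257]
ee_rot: [[1.0, -0.02, 0.006], [-0.02, -1.0, -0.001], [0.006, 0.001, -1.0]]
wrist_force: [5.5, -1.5, 1.6]
gripper_width: 0.224
gripper_force: 30.0
```

Request:
{"name": "move_arm", "arguments": {"series": [{"grip": 0.2, "xyz": [-2, 0, 0], "angular": [0, 0, 0]}, {"grip": 0.2, "xyz": [-2, 0, 0], "angular": [0, 0, 0]}]}}

```text
time_s: 7.05
tcp_pos: [0.4306, -0.0796, 0.257]
ee_rot: [[1.0, -0.02, 0.006], [-0.02, -1.0, -0.001], [0.006, 0.001, -1.0]]
wrist_force: [4.8, -2.0, 0.7]
gripper_width: 0.223
gripper_force: 30.0
```

Request:
{"name": "move_arm", "arguments": {"series": [{"grip": 0.2, "xyz": [-2, 0, 0], "angular": [0, 0, 0]}, {"grip": 0.2, "xyz": [-2, 0, 0], "angular": [0, 0, 0]}]}}

```text
time_s: 7.25
tcp_pos: [0.4296, -0.0795, 0.257]
ee_rot: [[1.0, -0.02, 0.008], [-0.02, -1.0, -0.001], [0.008, 0.001, -1.0]]
wrist_force: [8.8, -2.5, -2.0]
gripper_width: 0.22
gripper_force: 30.0
```

Request:
{"name": "move_arm", "arguments": {"series": [{"grip": 0.2, "xyz": [-2.5, 0, 0], "angular": [0, 0, 0]}, {"grip": 0.2, "xyz": [-2.5, 0, 0], "angular": [0, 0, 0]}]}}

```text
time_s: 7.45
tcp_pos: [0.4286, -0.0794, 0.257]
ee_rot: [[1.0, -0.02, 0.012], [-0.02, -1.0, -0.001], [0.012, 0.001, -1.0]]
wrist_force: [13.1, -3.8, -4.4]
gripper_width: 0.221
gripper_force: 30.0
```

Request:
{"name": "move_arm", "arguments": {"series": [{"grip": 0.2, "xyz": [3, 0, 0], "angular": [0, 0, 0]}, {"grip": 0.55, "xyz": [3.5, 0, 0], "angular": [0, 0, 0]}, {"grip": 0.55, "xyz": [3.5, 0, 0], "angular": [0, 0, 0]}, {"grip": 0.55, "xyz": [3.5, 0, 0], "angular": [0, 0, 0]}, {"grip": 0.55, "xyz": [3.5, 0, -30], "angular": [0, 0, 0]}, {"grip": 0.55, "xyz": [43, 0, -75], "angular": [0, 0, 0]}, {"grip": 0.55, "xyz": [83, 0, -75], "angular": [0, 0, 0]}, {"grip": 0.55, "xyz": [103, 0, -75], "angular": [0, 0, 0]}, {"grip": 0.55, "xyz": [103, 0, -75], "angular": [0, 0, 0]}]}}

```text
time_s: 8.35
tcp_pos: [0.5285, -0.0812, 0.3285]
ee_rot: [[1.0, -0.021, -0.003], [-0.021, -1.0, -0.0], [-0.003, 0.0, -1.0]]
wrist_force: [-0.0, 0.7, -0.1]
gripper_width: 0.548
gripper_force: 0.0
```

```bash
python3 -c "
from h import *
c=cap('side');t=cap('top')
goto([.437,-.0815,.2245],0)
a=cv2.resize(c['img'][120:260,270:400],None,fx=3.5,fy=3.5,interpolation=3)
b=cv2.resize(t['img'][180:320,325:425],None,fx=3.5,fy=3.5,interpolation=3)
cv2.imwrite('pics/c4.png',np.hstack([a,b[:a.shape[0]]])[...,::-1]);print(a.shape,b.shape)
"
```

```text
t 8.45 tcp [ 0.5263 -0.0813  0.3289] yaw -1.2 F [ 0.  -0.4 -0.7] w 0.552 gf 0.0
shift [-88.9   2.1 104.7] turn -0.021 j [  9.  10.  -4.  -0. -76.  80.] tilt [-0.004 -0.    -1.   ]
(490, 455, 3) (490, 350, 3)
```

View pics/c4.png

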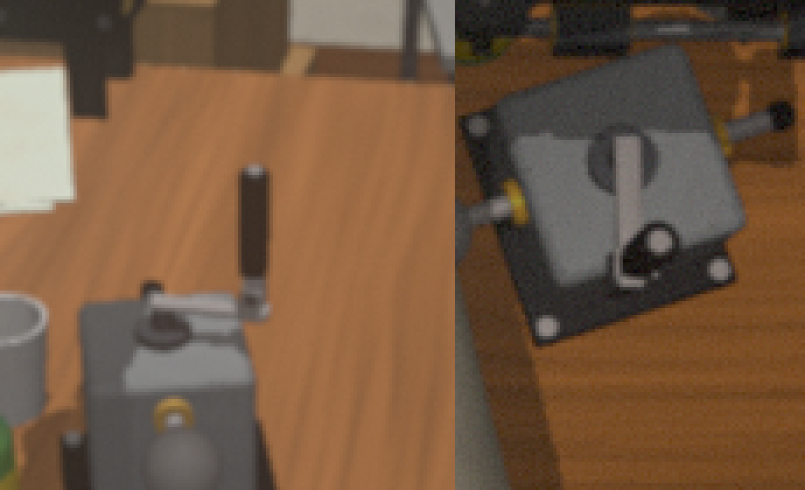

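The grip now stands upright: cap at (383,249) in the top view and (342.6,168.6) in the side view. The hub disc is at (372.7,225) and (316.6,213.4).

```bash
python3 -c "
from h import *
c=cap('side');t=cap('top')
print('end',two(t,(383,249.1),c,(342.6,168.6)),onz(t,383,249.1,.2615))
print('hub',two(t,(372.7,225.1),c,(316.6,213.4)),onz(t,372.7,225.1,.15))
f=lambda x,y:(325+(x-455)/3.5,180+y/3.5)
P=[onz(t,*f(*q),z) for q,z in [((478,125),.016),((719,268),.016),((547,326),.016)]]
print(P,'bolt centre',(P[0]+P[1])/2, np.linalg.norm(P[1]-P[2]),np.linalg.norm(P[0]-P[2]))
print('hinge',onz(t,*f(630,272),.1765), onz(t,*f(627,268),.164),onz(t,*f(627,140),.164))
"
```

```text
end (array([ 0.43552421, -0.07989975,  0.26142481]), np.float64(0.000690985481003287)) [ 0.43516776 -0.07991951  0.2615    ]
hub (array([ 0.49619002, -0.08041089,  0.14105053]), np.float64(0.00031256887103845853)) [ 0.49433984 -0.07927504  0.15      ]
[array([ 0.54076745, -0.00874911,  0.016     ]), array([ 0.45159214, -0.15329171,  0.016     ]), array([ 0.41724928, -0.0487379 ,  0.016     ])] bolt centre [ 0.4961798  -0.08102041  0.016     ] 0.11004967691763001 0.12983005001448947
hinge [ 0.43138239 -0.07831256  0.1765    ] [ 0.43484245 -0.07849721  0.164     ] [ 0.50101317 -0.08032111  0.164     ]
```

Request:
{"name": "move_arm", "arguments": {"series": [{"grip": 0.55, "xyz": [-45, 0.5, 0], "angular": [0, 0, 0]}, {"grip": 0.55, "xyz": [-90.5, 0.5, 0], "angular": [0, 0, 0]}, {"grip": 0.55, "xyz": [-90.5, 0.5, 10], "angular": [0, 0, 0]}, {"grip": 0.55, "xyz": [-90.5, 0.5, 50], "angular": [0, 0, 0]}, {"grip": 0.55, "xyz": [-90.5, 0.5, 85], "angular": [0, 0, 0]}, {"grip": 0.55, "xyz": [-90.5, 0.5, 105.5], "angular": [0, 0, 0]}, {"grip": 0.55, "xyz": [-90.5, 0.5, 105.5], "angular": [0, 0, 0]}, {"grip": 0.25, "xyz": [-90.5, 0.5, 105.5], "angular": [0, 0, 0]}, {"grip": 0.25, "xyz": [-90.5, 0.5, 105.5], "angular": [0, 0, 0]}, {"grip": 0.25, "xyz": [-90.5, 0.5, 105.5], "angular": [0, 0, 0]}]}}

```text
time_s: 9.55
tcp_pos: [0.4375, -0.0798, 0.2258]
ee_rot: [[1.0, -0.021, 0.003], [-0.021, -1.0, 0.0], [0.003, -0.0, -1.0]]
wrist_force: [1.5, 0.4, 0.6]
gripper_width: 0.362
gripper_force: 0.0
```

```bash
python3 -c "
from h import *
goto([.4353,-.0799,.2235],-.8)
"
```

```text
t 9.55 tcp [ 0.4375 -0.0798  0.2258] yaw -1.2 F [1.5 0.4 0.6] w 0.362 gf 0.0
shift [-2.2  0.1  2.3] turn -0.007 j [ 11.   5. -26.   0. -59.  78.] tilt [ 0.003  0.    -1.   ]
```

Request:
{"name": "move_arm", "arguments": {"series": [{"grip": 0.25, "xyz": [-1, 0, 0], "angular": [0, 0, 0]}, {"grip": 0.25, "xyz": [-1, 0, 0], "angular": [0, 0, 0]}, {"grip": 0.25, "xyz": [-1, 0, 0], "angular": [0, 0, 0]}]}}

```text
time_s: 9.85
tcp_pos: [0.4358, -0.0799, 0.2246]
ee_rot: [[1.0, -0.021, 0.0], [-0.021, -1.0, 0.0], [0.0, -0.0, -1.0]]
wrist_force: [-0.2, -0.6, 0.8]
gripper_width: 0.258
gripper_force: 0.0
```

Request:
{"name": "move_arm", "arguments": {"series": [{"grip": 0.25, "xyz": [0.2, -4.8, 0], "angular": [0, 0, 0.08]}, {"grip": 0.25, "xyz": [0.8, -9.6, 0], "angular": [0, 0, 0.16]}, {"grip": 0.25, "xyz": [1.7, -14.3, 0], "angular": [0, 0, 0.24]}, {"grip": 0.25, "xyz": [3.1, -19, 0], "angular": [0, 0, 0.32]}, {"grip": 0.25, "xyz": [4.8, -23.5, 0], "angular": [0, 0, 0.4]}, {"grip": 0.25, "xyz": [4.8, -23.5, 0], "angular": [0, 0, 0.4]}]}}

```text
time_s: 10.45
tcp_pos: [0.4404, -0.0571, 0.2244]
ee_rot: [[0.913, -0.408, -0.002], [-0.408, -0.913, -0.002], [-0.001, 0.002, -1.0]]
wrist_force: [-2.2, -2.1, 2.3]
gripper_width: 0.25
gripper_force: 1.8
```

```bash
cat >> h.py <<'E'
def crank():
    s=r.sense();R=np.array(s['ee_rot']);p=np.array(s['tcp_pos']);d=p[:2]-[.4960,-.0807]
    phi=np.degrees(np.arctan2(d[1],d[0]));yaw=np.degrees(np.arctan2(R[1,0],R[0,0]))
    print('t',s['time_s'],'tcp',np.round(p,4),'rad',round(np.linalg.norm(d)*1000,1),'turned',round(np.radians(179.2-phi),3),'yaw+180-phi',round((yaw+180-phi+180)%360-180,1),'Ftool',np.round(R.T@s['wrist_force'],1),'w',round(s['gripper_width'],3),'gf',round(s['gripper_force'],1),'j6',round(s['joints'][5]))
E
python3 -c "
from h import *
crank()
t=cap('top');g=lambda u0,v0,u1,v1:0
im=t['img'][225:290,250:335].astype(int);m=((im.max(2)-im.min(2)<22)&(im.min(2)>85)).astype(np.uint8)
k,l,st,ce=cv2.connectedComponentsWithStats(m)
for i in range(1,k):
    if st[i,4]>100: print(ce[i]+[250,225],st[i],onz(t,*(ce[i]+[250,225]),.11))
"
```

```text
t 10.45 tcp [ 0.4404 -0.0571  0.2244] rad 60.4 turned 0.388 yaw+180-phi -1.1 Ftool [-1.2  2.9 -2.3] w 0.25 gf 1.8 j6 52
[268.77509069 245.83796856] [  0   0  35  65 827] [0.46297869 0.1147803  0.11      ]
[313.18083462 232.82071097] [ 44   0  41  22 647] [0.48760093 0.03001823 0.11      ]
```

Request:
{"name": "move_arm", "arguments": {"series": [{"grip": 0.25, "xyz": [0.2, -4.8, 0], "angular": [0, 0, 0.08]}, {"grip": 0.25, "xyz": [0.8, -9.6, 0], "angular": [0, 0, 0.16]}, {"grip": 0.25, "xyz": [1.7, -14.3, 0], "angular": [0, 0, 0.24]}, {"grip": 0.25, "xyz": [3.1, -19, 0], "angular": [0, 0, 0.32]}, {"grip": 0.25, "xyz": [4.8, -23.5, 0], "angular": [0, 0, 0.4]}, {"grip": 0.25, "xyz": [6.8, -27.8, 0], "angular": [0, 0, 0.48]}, {"grip": 0.25, "xyz": [9.2, -32, 0], "angular": [0, 0, 0.56]}, {"grip": 0.25, "xyz": [11.9, -36, 0], "angular": [0, 0, 0.64]}, {"grip": 0.25, "xyz": [15, -39.8, 0], "angular": [0, 0, 0.72]}, {"grip": 0.25, "xyz": [18.3, -43.3, 0], "angular": [0, 0, 0.8]}]}}

```text
time_s: 11.5
tcp_pos: [0.4737, -0.025, 0.2242]
ee_rot: [[0.341, -0.94, -0.005], [-0.94, -0.341, -0.001], [-0.001, 0.005, -1.0]]
wrist_force: [-5.7, -2.1, 4.6]
gripper_width: 0.252
gripper_force: 2.7
```

```bash
python3 -c "
from h import *
crank()"
```

```text
t 11.5 tcp [ 0.4737 -0.025   0.2242] rad 60.0 turned 1.177 yaw+180-phi -1.9 Ftool [ 0.   6.1 -4.5] w 0.252 gf 2.7 j6 3
```

Request:
{"name": "move_arm", "arguments": {"series": [{"grip": 0.25, "xyz": [0.2, -4.8, 0], "angular": [0, 0, 0.08]}, {"grip": 0.25, "xyz": [0.8, -9.6, 0], "angular": [0, 0, 0.16]}, {"grip": 0.25, "xyz": [1.7, -14.3, 0], "angular": [0, 0, 0.24]}, {"grip": 0.25, "xyz": [3.1, -19, 0], "angular": [0, 0, 0.32]}, {"grip": 0.25, "xyz": [4.8, -23.5, 0], "angular": [0, 0, 0.4]}, {"grip": 0.25, "xyz": [6.8, -27.8, 0], "angular": [0, 0, 0.48]}, {"grip": 0.25, "xyz": [9.2, -32, 0], "angular": [0, 0, 0.56]}, {"grip": 0.25, "xyz": [11.9, -36, 0], "angular": [0, 0, 0.64]}, {"grip": 0.25, "xyz": [15, -39.8, 0], "angular": [0, 0, 0.72]}, {"grip": 0.25, "xyz": [18.3, -43.3, 0], "angular": [0, 0, 0.8]}]}}

```text
time_s: 12.5
tcp_pos: [0.5212, -0.0263, 0.2242]
ee_rot: [[-0.437, -0.9, -0.003], [-0.9, 0.437, 0.001], [0.0, 0.003, -1.0]]
wrist_force: [-5.0, 3.0, 3.6]
gripper_width: 0.248
gripper_force: 2.7
```

```bash
python3 -c "
from h import *
crank()
t=cap('top');c=cap('side')
b=cv2.resize(t['img'][180:310,220:420],None,fx=2,fy=2,interpolation=3)
a=cv2.resize(c['img'][140:340,265:395],None,fx=2.6,fy=2.6,interpolation=3)
b=cv2.copyMakeBorder(b,0,a.shape[0]-b.shape[0],0,0,0)
cv2.imwrite('pics/c5.png',np.hstack([a,b])[...,::-1])
"
```

```text
t 12.5 tcp [ 0.5212 -0.0263  0.2242] rad 59.9 turned 1.991 yaw+180-phi -1.0 Ftool [-0.5  5.8 -3.5] w 0.248 gf 2.7 j6 -41
```

View pics/c5.png

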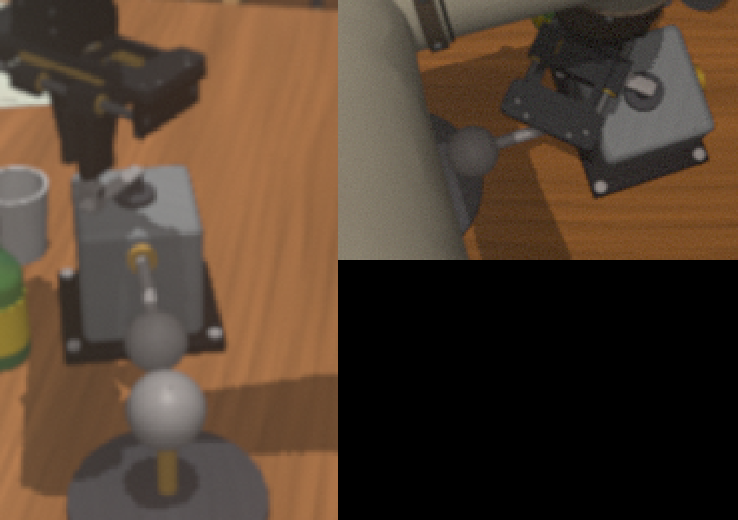

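The side view shows the rod sphere at (324.6,272) nearing the stand ball at (328.8,297.3), with the grip still upright in the jaws. I'll estimate the gap left.

```bash
python3 -c "
from h import *
c=cap('side')
for z in (.11,.115):
    a=onz(c,324.6,271.9,z);b=onz(c,328.8,297.3,z);e=onz(c,321.6,250.6,z);d=np.linalg.norm(a-b);print(a,b,d,'remaining rad',(d-.055)/.03,'moved',np.linalg.norm(a-e),'gap0',np.linalg.norm(b-e)-.055)
"
```

```text
[0.44440702 0.08447014 0.11      ] [0.42140095 0.15668563 0.11      ] 0.07579153416365256 remaining rad 0.6930511387884186 moved 0.07182281383915372 gap0 0.09260982699397244
[0.44312837 0.09021636 0.115     ] [0.42031148 0.16183801 0.115     ] 0.07516828700767796 remaining rad 0.6722762335892652 moved 0.07123220217053786 gap0 0.09139600534643513
```

Request:
{"name": "move_arm", "arguments": {"series": [{"grip": 0.25, "xyz": [0.2, -4.5, 0], "angular": [0, 0, 0.075]}, {"grip": 0.25, "xyz": [0.7, -9, 0], "angular": [0, 0, 0.15]}, {"grip": 0.25, "xyz": [1.5, -13.5, 0], "angular": [0, 0, 0.225]}, {"grip": 0.25, "xyz": [2.7, -17.8, 0], "angular": [0, 0, 0.3]}, {"grip": 0.25, "xyz": [4.2, -22.1, 0], "angular": [0, 0, 0.375]}, {"grip": 0.25, "xyz": [6, -26.2, 0], "angular": [0, 0, 0.45]}, {"grip": 0.25, "xyz": [6, -26.2, 0], "angular": [0, 0, 0.45]}]}}

```text
time_s: 13.35
tcp_pos: [0.5435, -0.0432, 0.2242]
ee_rot: [[-0.782, -0.623, 0.0], [-0.623, 0.782, 0.001], [-0.001, 0.0, -1.0]]
wrist_force: [-1.8, 2.9, 0.4]
gripper_width: 0.249
gripper_force: 1.3
```

```bash
python3 -c "
from h import *
crank()
c=cap('side');t=cap('top')
a=cv2.resize(c['img'][250:325,290:370],None,fx=6,fy=6,interpolation=3)
b=cv2.resize(c['img'][150:225,265:345],None,fx=4,fy=4,interpolation=3)
b=cv2.copyMakeBorder(b,0,a.shape[0]-b.shape[0],0,0,0)
cv2.imwrite('pics/c6.png',np.hstack([a,b])[...,::-1])
"
```

```text
t 13.35 tcp [ 0.5435 -0.0432  0.2242] rad 60.5 turned 2.46 yaw+180-phi 0.3 Ftool [-0.4  3.4 -0.4] w 0.249 gf 1.3 j6 -64
```

View pics/c6.png

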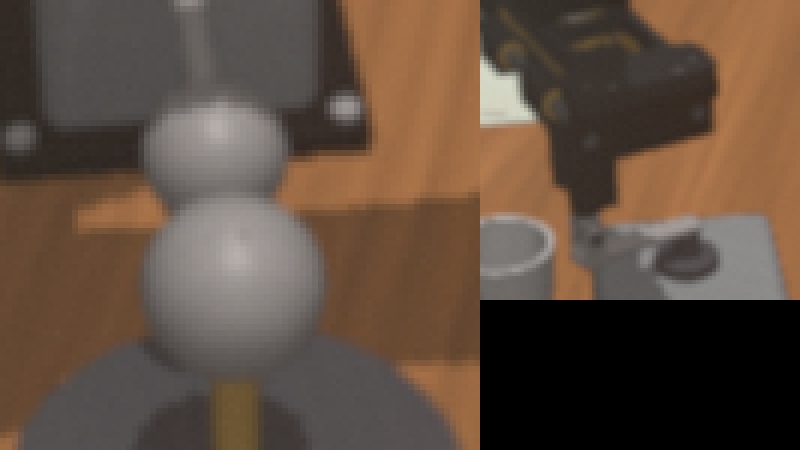

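```bash
python3 -c "
from h import *
c=cap('side')
# undo projection: apparent centres, intersect with z=.11; also depth from radius
for z in (.11,.108,.112):
    a=onz(c,325.9,278.5,z);b=onz(c,329.1,297.8,z);d=np.linalg.norm(a-b);print(a,b,d,'remaining rad',(d-.055)/.03)
o,_=ray(c,320,240)
for p,rr,R in(((325.9,278.5),12.1,.025),((329.1,297.8),15.25,.03)): print(458*R/rr, np.linalg.norm(onz(c,*p,.11)-o))
"
```

```text
[0.43772146 0.10408326 0.11      ] [0.42056775 0.15794045 0.11      ] 0.05652298011051547 remaining rad 0.050766003683849065
[0.43821093 0.10184928 0.108     ] [0.42100079 0.15588363 0.108     ] 0.056708899485230876 remaining rad 0.05696331617436254
[0.43723199 0.10631724 0.112     ] [0.4201347  0.15999728 0.112     ] 0.05633706073579979 remaining rad 0.04456869119332634
0.9462809917355373 0.9236483501957733
0.9009836065573771 0.8820767801774642
```

Request:
{"name": "move_arm", "arguments": {"series": [{"grip": 0.25, "xyz": [0, -0.5, 0], "angular": [0, 0, 0.008]}, {"grip": 0.25, "xyz": [0, -1, 0], "angular": [0, 0, 0.016]}, {"grip": 0.25, "xyz": [0, -1.5, 0], "angular": [0, 0, 0.025]}, {"grip": 0.25, "xyz": [0, -1.5, 0], "angular": [0, 0, 0.025]}]}}

```text
time_s: 13.9
tcp_pos: [0.5439, -0.0443, 0.2242]
ee_rot: [[-0.798, -0.602, -0.001], [-0.602, 0.798, 0.001], [0.0, 0.001, -1.0]]
wrist_force: [-2.5, 5.2, 0.6]
gripper_width: 0.252
gripper_force: 2.5
```

```bash
python3 -c "
from h import *
crank()
t=cap('top')
im=t['img'];g=cv2.cvtColor(im[235:290,230:310],cv2.COLOR_RGB2GRAY);g=cv2.resize(g,None,fx=6,fy=6,interpolation=3)
k=cv2.HoughCircles(cv2.medianBlur(g,7),3,1.5,40,param1=80,param2=30,minRadius=66,maxRadius=96)
for q in (k[0][:6] if k is not None else []): print(q/6+np.array([230,235,0]),onz(t,q[0]/6+230,q[1]/6+235,.11))
cv2.imwrite('pics/c7.png',cv2.resize(im[225:295,220:320],None,fx=6,fy=6,interpolation=3)[...,::-1])
"
```

```text
t 13.9 tcp [ 0.5439 -0.0443  0.2242] rad 60.2 turned 2.479 yaw+180-phi -0.2 Ftool [-1.1  5.7 -0.6] w 0.252 gf 2.5 j6 -65
```

View pics/c7.png

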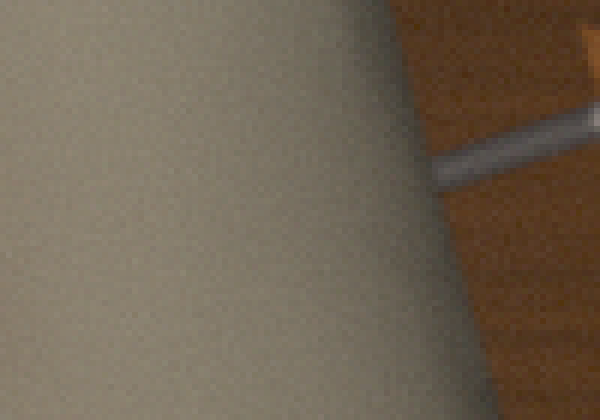

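The arm hides the spheres in the top view, and only the rod shows at (300,250). From here I'll go by feel.

Request:
{"name": "move_arm", "arguments": {"series": [{"grip": 0.25, "xyz": [0, -0.5, 0], "angular": [0, 0, 0.008]}, {"grip": 0.25, "xyz": [0, -1, 0], "angular": [0, 0, 0.016]}, {"grip": 0.25, "xyz": [0, -1.5, 0], "angular": [0, 0, 0.025]}, {"grip": 0.25, "xyz": [0, -1.5, 0], "angular": [0, 0, 0.025]}]}}

```text
time_s: 14.35
tcp_pos: [0.545, -0.0457, 0.2242]
ee_rot: [[-0.813, -0.582, -0.001], [-0.582, 0.813, 0.0], [0.0, 0.001, -1.0]]
wrist_force: [-3.1, 4.4, 1.0]
gripper_width: 0.25
gripper_force: 2.5
```

```bash
python3 -c "
from h import *
crank()"
```

```text
t 14.35 tcp [ 0.545  -0.0457  0.2242] rad 60.2 turned 2.507 yaw+180-phi 0.0 Ftool [-0.   5.4 -1. ] w 0.25 gf 2.5 j6 -67
```

Request:
{"name": "move_arm", "arguments": {"series": [{"grip": 0.25, "xyz": [0, -0.5, 0], "angular": [0, 0, 0.008]}, {"grip": 0.25, "xyz": [0, -1, 0], "angular": [0, 0, 0.016]}, {"grip": 0.25, "xyz": [0, -1.5, 0], "angular": [0, 0, 0.025]}, {"grip": 0.25, "xyz": [0, -1.5, 0], "angular": [0, 0, 0.025]}]}}

```text
time_s: 14.75
tcp_pos: [0.5459, -0.047, 0.2242]
ee_rot: [[-0.827, -0.561, -0.0], [-0.561, 0.827, 0.0], [0.0, 0.0, -1.0]]
wrist_force: [-1.9, 4.3, 1.3]
gripper_width: 0.25
gripper_force: 2.5
```

Request:
{"name": "move_arm", "arguments": {"series": [{"grip": 0.25, "xyz": [0, -0.5, 0], "angular": [0, 0, 0.008]}, {"grip": 0.25, "xyz": [0, -1, 0], "angular": [0, 0, 0.016]}, {"grip": 0.25, "xyz": [0, -1.5, 0], "angular": [0, 0, 0.025]}, {"grip": 0.25, "xyz": [0, -1.5, 0], "angular": [0, 0, 0.025]}]}}

```text
time_s: 15.15
tcp_pos: [0.5468, -0.0483, 0.2242]
ee_rot: [[-0.841, -0.541, -0.0], [-0.541, 0.841, 0.0], [0.0, 0.0, -1.0]]
wrist_force: [-1.3, 4.5, 0.7]
gripper_width: 0.253
gripper_force: 2.4
```

Request:
{"name": "move_arm", "arguments": {"series": [{"grip": 0.25, "xyz": [0, -0.5, 0], "angular": [0, 0, 0.008]}, {"grip": 0.25, "xyz": [0, -1, 0], "angular": [0, 0, 0.016]}, {"grip": 0.25, "xyz": [0, -1.5, 0], "angular": [0, 0, 0.025]}, {"grip": 0.25, "xyz": [0, -1.5, 0], "angular": [0, 0, 0.025]}]}}

```text
time_s: 15.55
tcp_pos: [0.5476, -0.0496, 0.2242]
ee_rot: [[-0.855, -0.519, -0.0], [-0.519, 0.855, 0.0], [0.0, 0.0, -1.0]]
wrist_force: [-1.6, 3.8, 0.4]
gripper_width: 0.253
gripper_force: 2.4
```

Request:
{"name": "move_arm", "arguments": {"series": [{"grip": 0.25, "xyz": [0, -0.5, 0], "angular": [0, 0, 0.008]}, {"grip": 0.25, "xyz": [0, -1, 0], "angular": [0, 0, 0.016]}, {"grip": 0.25, "xyz": [0, -1.5, 0], "angular": [0, 0, 0.025]}, {"grip": 0.25, "xyz": [0, -1.5, 0], "angular": [0, 0, 0.025]}]}}

```text
time_s: 15.95
tcp_pos: [0.5485, -0.051, 0.2242]
ee_rot: [[-0.867, -0.498, -0.0], [-0.498, 0.867, 0.0], [0.0, 0.0, -1.0]]
wrist_force: [-1.3, 3.8, 1.2]
gripper_width: 0.253
gripper_force: 2.4
```

```bash
python3 -c "
from h import *
crank()
c=cap('side');im=c['img'][250:330,290:370]
cv2.imwrite('pics/c8.png',cv2.resize(im,None,fx=7,fy=7,interpolation=3)[...,::-1])
"
```

```text
t 15.95 tcp [ 0.5485 -0.051   0.2242] rad 60.3 turned 2.612 yaw+180-phi 0.3 Ftool [-0.7  3.9 -1.2] w 0.253 gf 2.4 j6 -72
```

View pics/c8.png

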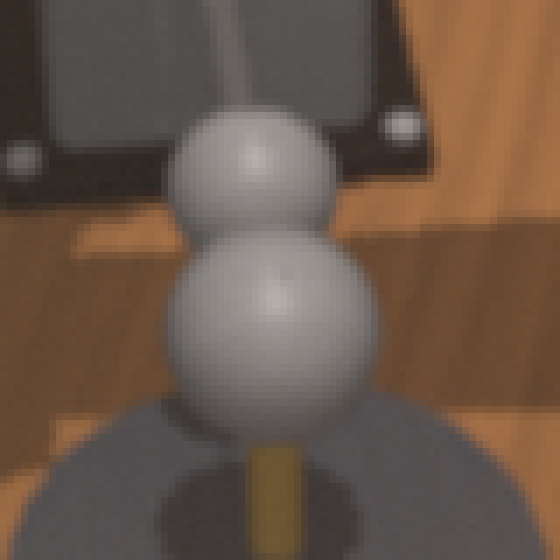

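Rod sphere at about (326.1,277.1) and ball at (328.9,297.7) leave roughly 4–5 mm. That matches the top-view estimate of a touch near 2.78 rad. I'm at 2.61 now.

Request:
{"name": "move_arm", "arguments": {"series": [{"grip": 0.25, "xyz": [0, -0.6, 0], "angular": [0, 0, 0.01]}, {"grip": 0.25, "xyz": [0, -1.2, 0], "angular": [0, 0, 0.02]}, {"grip": 0.25, "xyz": [0, -1.8, 0], "angular": [0, 0, 0.03]}, {"grip": 0.25, "xyz": [0, -2.4, 0], "angular": [0, 0, 0.04]}, {"grip": 0.25, "xyz": [0.1, -3, 0], "angular": [0, 0, 0.05]}, {"grip": 0.25, "xyz": [0.1, -3, 0], "angular": [0, 0, 0.05]}]}}

```text
time_s: 16.6
tcp_pos: [0.55, -0.0536, 0.2243]
ee_rot: [[-0.891, -0.453, 0.0], [-0.453, 0.891, 0.0], [-0.0, -0.0, -1.0]]
wrist_force: [-2.1, 4.5, -0.8]
gripper_width: 0.252
gripper_force: 2.3
```

```bash
python3 -c "
from h import *
crank()"
```

```text
t 16.6 tcp [ 0.55   -0.0536  0.2243] rad 60.5 turned 2.663 yaw+180-phi 0.3 Ftool [-0.2  5.   0.8] w 0.252 gf 2.3 j6 -74
```

Request:
{"name": "move_arm", "arguments": {"series": [{"grip": 0.25, "xyz": [0, -0.5, 0], "angular": [0, 0, 0.008]}, {"grip": 0.25, "xyz": [0, -1, 0], "angular": [0, 0, 0.016]}, {"grip": 0.25, "xyz": [0, -1.5, 0], "angular": [0, 0, 0.025]}, {"grip": 0.25, "xyz": [0, -1.5, 0], "angular": [0, 0, 0.025]}]}}

```text
time_s: 17.0
tcp_pos: [0.5507, -0.0549, 0.2243]
ee_rot: [[-0.902, -0.431, 0.0], [-0.431, 0.902, 0.0], [-0.0, 0.0, -1.0]]
wrist_force: [-2.7, 4.6, -0.4]
gripper_width: 0.254
gripper_force: 2.3
```

Request:
{"name": "move_arm", "arguments": {"series": [{"grip": 0.25, "xyz": [0, -0.5, 0], "angular": [0, 0, 0.008]}, {"grip": 0.25, "xyz": [0, -1, 0], "angular": [0, 0, 0.016]}, {"grip": 0.25, "xyz": [0, -1.5, 0], "angular": [0, 0, 0.025]}, {"grip": 0.25, "xyz": [0, -1.5, 0], "angular": [0, 0, 0.025]}]}}

```text
time_s: 17.4
tcp_pos: [0.5513, -0.0563, 0.2243]
ee_rot: [[-0.913, -0.408, 0.0], [-0.408, 0.913, 0.0], [-0.0, 0.0, -1.0]]
wrist_force: [-1.9, 4.8, -0.4]
gripper_width: 0.252
gripper_force: 2.3
```

Request:
{"name": "move_arm", "arguments": {"series": [{"grip": 0.25, "xyz": [0, -0.4, 0], "angular": [0, 0, 0.007]}, {"grip": 0.25, "xyz": [0, -0.8, 0], "angular": [0, 0, 0.014]}, {"grip": 0.25, "xyz": [0, -1.2, 0], "angular": [0, 0, 0.02]}, {"grip": 0.25, "xyz": [0, -1.2, 0], "angular": [0, 0, 0.02]}]}}

```text
time_s: 17.8
tcp_pos: [0.5518, -0.0574, 0.2243]
ee_rot: [[-0.921, -0.39, 0.0], [-0.39, 0.921, 0.0], [-0.0, 0.0, -1.0]]
wrist_force: [-1.1, 4.6, -0.5]
gripper_width: 0.251
gripper_force: 2.4
```

Request:
{"name": "move_arm", "arguments": {"series": [{"grip": 0.25, "xyz": [0, -0.4, 0], "angular": [0, 0, 0.007]}, {"grip": 0.25, "xyz": [0, -0.8, 0], "angular": [0, 0, 0.014]}, {"grip": 0.25, "xyz": [0, -1.2, 0], "angular": [0, 0, 0.02]}, {"grip": 0.25, "xyz": [0, -1.2, 0], "angular": [0, 0, 0.02]}]}}

```text
time_s: 18.2
tcp_pos: [0.5522, -0.0586, 0.2243]
ee_rot: [[-0.928, -0.372, -0.0], [-0.372, 0.928, -0.0], [0.0, -0.0, -1.0]]
wrist_force: [-1.4, 3.9, -0.4]
gripper_width: 0.25
gripper_force: 2.3
```

Request:
{"name": "move_arm", "arguments": {"series": [{"grip": 0.25, "xyz": [0, -0.4, 0], "angular": [0, 0, 0.007]}, {"grip": 0.25, "xyz": [0, -0.8, 0], "angular": [0, 0, 0.014]}, {"grip": 0.25, "xyz": [0, -1.2, 0], "angular": [0, 0, 0.02]}, {"grip": 0.25, "xyz": [0, -1.2, 0], "angular": [0, 0, 0.02]}]}}

```text
time_s: 18.6
tcp_pos: [0.5527, -0.0597, 0.2243]
ee_rot: [[-0.936, -0.353, 0.0], [-0.353, 0.936, 0.0], [-0.0, -0.0, -1.0]]
wrist_force: [-1.8, 3.8, -1.2]
gripper_width: 0.25
gripper_force: 2.3
```

Request:
{"name": "move_arm", "arguments": {"series": [{"grip": 0.25, "xyz": [0, -0.4, 0], "angular": [0, 0, 0.007]}, {"grip": 0.25, "xyz": [0, -0.8, 0], "angular": [0, 0, 0.014]}, {"grip": 0.25, "xyz": [0, -1.2, 0], "angular": [0, 0, 0.02]}, {"grip": 0.25, "xyz": [0, -1.2, 0], "angular": [0, 0, 0.02]}]}}

```text
time_s: 19.0
tcp_pos: [0.5531, -0.0608, 0.2243]
ee_rot: [[-0.943, -0.334, 0.0], [-0.334, 0.943, -0.0], [-0.0, -0.0, -1.0]]
wrist_force: [-1.0, 4.6, -0.6]
gripper_width: 0.252
gripper_force: 2.3
```

Request:
{"name": "move_arm", "arguments": {"series": [{"grip": 0.25, "xyz": [0, -0.4, 0], "angular": [0, 0, 0.007]}, {"grip": 0.25, "xyz": [0, -0.8, 0], "angular": [0, 0, 0.014]}, {"grip": 0.25, "xyz": [0, -1.2, 0], "angular": [0, 0, 0.02]}, {"grip": 0.25, "xyz": [0, -1.2, 0], "angular": [0, 0, 0.02]}]}}

```text
time_s: 19.4
tcp_pos: [0.5534, -0.0614, 0.2243]
ee_rot: [[-0.949, -0.315, -0.0], [-0.315, 0.949, 0.001], [-0.0, 0.001, -1.0]]
wrist_force: [-2.0, 5.3, -0.6]
gripper_width: 0.252
gripper_force: 3.3
```

Contact: the pad force rose from 2.3 to 3.3 N and the travel fell short. I'll settle and read again.

Request:
{"name": "move_arm", "arguments": {"series": [{"grip": 0.25, "xyz": [0, 0, 0], "angular": [0, 0, 0]}, {"grip": 0.25, "xyz": [0, 0, 0], "angular": [0, 0, 0]}]}}

```text
time_s: 19.6
tcp_pos: [0.5534, -0.0614, 0.2243]
ee_rot: [[-0.949, -0.315, 0.0], [-0.315, 0.949, 0.001], [-0.0, 0.001, -1.0]]
wrist_force: [-1.8, 6.4, -0.8]
gripper_width: 0.25
gripper_force: 3.2
```

```bash
python3 -c "
from h import *
crank()
F=[]
for i in range(6):
    cap('side');s=r.sense();F.append(np.r_[np.array(s['ee_rot']).T@s['wrist_force'],s['gripper_force']])
print(np.round(np.mean(F,0),2),np.std(F,0))
crank()"
```

```text
t 19.6 tcp [ 0.5534 -0.0614  0.2243] rad 60.6 turned 2.804 yaw+180-phi -0.2 Ftool [-0.3  6.7  0.8] w 0.25 gf 3.2 j6 -82
[0.15 6.27 0.74 3.24] [0.27358869 0.41569927 0.31391889 0.00070426]
t 19.9 tcp [ 0.5535 -0.0614  0.2243] rad 60.6 turned 2.804 yaw+180-phi -0.2 Ftool [0.3 6.5 0.4] w 0.251 gf 3.2 j6 -82
```

Request:
{"name": "move_arm", "arguments": {"series": [{"grip": 0.25, "xyz": [0, -0.3, 0], "angular": [0, 0, 0.005]}, {"grip": 0.25, "xyz": [0, -0.6, 0], "angular": [0, 0, 0.01]}, {"grip": 0.25, "xyz": [0, -0.6, 0], "angular": [0, 0, 0.01]}, {"grip": 0.25, "xyz": [0, -0.6, 0], "angular": [0, 0, 0.01]}]}}

```text
time_s: 20.3
tcp_pos: [0.5536, -0.0616, 0.2243]
ee_rot: [[-0.952, -0.306, -0.0], [-0.306, 0.952, 0.001], [-0.0, 0.001, -1.0]]
wrist_force: [-3.0, 7.1, 0.1]
gripper_width: 0.251
gripper_force: 3.9
```

```bash
cat > f.py <<'E'
from h import *
crank();F=[]
for i in range(6):
    cap('side');s=r.sense();F.append(np.r_[np.array(s['ee_rot']).T@s['wrist_force'],s['gripper_force']])
print(np.round(np.mean(F,0),2))
E
python3 f.py
```

```text
t 20.3 tcp [ 0.5536 -0.0616  0.2243] rad 60.7 turned 2.808 yaw+180-phi -0.5 Ftool [ 0.7  7.7 -0.1] w 0.251 gf 3.9 j6 -82
[-0.29  7.75  0.46  3.91]
```

Request:
{"name": "move_arm", "arguments": {"series": [{"grip": 0.25, "xyz": [0, -0.3, 0], "angular": [0, 0, 0]}, {"grip": 0.25, "xyz": [0, -0.3, 0], "angular": [0, 0, 0]}, {"grip": 0.25, "xyz": [0, -0.3, 0], "angular": [0, 0, 0]}]}}

```text
time_s: 20.9
tcp_pos: [0.5537, -0.0617, 0.2243]
ee_rot: [[-0.952, -0.306, -0.0], [-0.306, 0.952, 0.002], [-0.001, 0.002, -1.0]]
wrist_force: [-3.6, 7.9, -1.1]
gripper_width: 0.251
gripper_force: 4.3
```

```bash
python3 f.py
```

```text
t 20.9 tcp [ 0.5537 -0.0617  0.2243] rad 60.7 turned 2.81 yaw+180-phi -0.4 Ftool [1.  8.6 1.1] w 0.251 gf 4.3 j6 -82
[0.05 8.57 0.45 4.26]
```

Request:
{"name": "move_arm", "arguments": {"series": [{"grip": 0.25, "xyz": [0, 1.5, 0], "angular": [0, 0, 0]}, {"grip": 0.25, "xyz": [0, 3, 0], "angular": [0, 0, 0]}, {"grip": 0.55, "xyz": [0, 3, 0], "angular": [0, 0, 0]}, {"grip": 0.55, "xyz": [0, 3, 0], "angular": [0, 0, 0]}, {"grip": 0.55, "xyz": [0, 3, 0], "angular": [0, 0, 0]}, {"grip": 0.55, "xyz": [0, 3, -20], "angular": [0, 0, 0]}, {"grip": 0.55, "xyz": [0, 3, -50], "angular": [0, 0, 0]}, {"grip": 0.55, "xyz": [0, 3, -90], "angular": [0, 0, 0]}, {"grip": 0.55, "xyz": [0, 3, -110], "angular": [0, 0, 0]}, {"grip": 0.55, "xyz": [0, 3, -110], "angular": [0, 0, 0]}]}}

```text
time_s: 22.2
tcp_pos: [0.5544, -0.0603, 0.3385]
ee_rot: [[-0.952, -0.306, 0.008], [-0.306, 0.952, -0.0], [-0.008, -0.003, -1.0]]
wrist_force: [0.2, -0.2, -0.4]
gripper_width: 0.549
gripper_force: 0.0
```

```bash
python3 -c "
from h import *
crank()
c=cap('side','final.png')
b=cv2.resize(c['img'][150:330,260:390],None,fx=3.2,fy=3.2,interpolation=3)
cv2.imwrite('pics/c9.png',b[...,::-1])
im=c['img'][140:215,285:330].astype(int);m=(im.max(2)<70).astype(np.uint8)
k,l,st,ce=cv2.connectedComponentsWithStats(m)
for i in range(1,k):
    if st[i,4]>40: print(ce[i]+[285,140],st[i])
print(proj(c,[.5535,-.0617,.2615]),proj(c,[.5535,-.0617,.1895]))
"
```

```text
t 22.2 tcp [ 0.5544 -0.0603  0.3385] rad 61.8 turned 2.791 yaw+180-phi -1.5 Ftool [-0.2 -0.3  0.4] w 0.549 gf 0.0 j6 -83
[286.5 145. ] [ 0  0  4 11 44]
[287.9        184.38888889] [  0  30   7  29 180]
(np.float64(286.9366492043407), np.float64(168.40335500177275)) (np.float64(289.1644748279288), np.float64(197.3453153473234))
```

```bash
python3 -c "
from h import *
c=cap('side')
im=c['img'][164:202,274:300].astype(int);m=im.max(2)<75
for v in range(0,38,4): 
    u=np.where(m[v])[0]; print(164+v,(u.min()+274,u.max()+274) if len(u) else None)
s=r.sense();print(s['wrist_force'])
"
```

```text
164 None
168 None
172 (np.int64(284), np.int64(290))
176 (np.int64(284), np.int64(290))
180 (np.int64(284), np.int64(291))
184 (np.int64(285), np.int64(291))
188 (np.int64(285), np.int64(291))
192 (np.int64(285), np.int64(291))
196 (np.int64(286), np.int64(291))
200 None
[-0.23374045 -0.19654861  0.33603131]
```

The grip matches the projected vertical line, so it is still upright, and the robot is clear of it. Handing in.

```bash
python3 -c "
from h import *
print(r.finish_job())"
```

```text
the job is handed in; nothing more can be done
None
```

The job is handed in at about 22 s on the robot's clock: the grip is up against its stop, the crank is turned about 2.81 rad clockwise, the spheres are pressed together at an estimated 8 N, and the robot is clear of everything. I checked the upright grip in the images after letting go, but did not look again at the spheres, the stand or the bystanders.

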